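# Set the specimen spindle's flat to the pointer and hold its collar on the flat

### The arm

A 6-joint arm with a two-finger parallel gripper is mounted at the origin on the work surface. World frame = base frame: x ahead of the robot, y to its left, z up, the work surface at z = 0. Lengths are in m, angles in rad, forces in N, time in s.
With the tool pointing down it reaches from about 0.35 to 0.975 m from the base axis. Payload 4.9 kg.
Tool frame: the origin (TCP) lies at the very end of the fingers, on their centre line; the grasp point (between the pads) lies 19 mm behind it; x points along the fingers, z is the direction in which the jaws open and shut, and the axes are right-handed (so a half turn about x gives the same grasp; the last joint's range is limited). The gripper opens to 85 mm and grips with 20 to 120 N. Pads are 22 mm wide; open, the fingers measure 114 mm over their backs; the gripper's body (76 mm by 85 mm) begins 54 mm behind the grasp point. The pads swing forward as they close: fully open they stand 13 mm farther back than shut.
Start: joints at [0.989, 0.053, 1.613, -0, 1.476, -0.119], TCP at [0.279, 0.559, 0.231] pointing down, gripper open.
Joint ranges: [-3.01, 3.01], [-1.01, 2.22], [0.06, 2.58], [-1.02, 4.17], [0.09, 2.62], [-3.14, 3.14]. Speed limits (rad/s): [2.57, 2.57, 3.14, 3.14, 3.14, 3.14].

### API

Orientations are given as a unit quaternion [w, x, y, z].
In Python, from plant import manip, vision, job gives the robot as it stands.
- The arm moves only by the tool servo_tool, never from a script. Its arguments are lists of equal length, an entry for each row: "twist": the turn, a rotation vector about the world's x, y, z in rad, a list of three; "xyz": the shift along the world's x, y, z in cm, a list of three; "fingers": the opening, from 0 (shut) to 1 (fully open). In form: {"twist": [[wx, wy, wz], ...], "xyz": [[x, y, z], ...], "fingers": [fingers, ...]}. A call has 1 to 8 rows; each row shifts and turns the commanded pose from where the row before left it; what a row does not reach is not made up. A row lasts 1/8 s, in which the tool goes at most 62.5 mm and 10.7 degrees, less where a joint would pass 70% of its speed; a pose out of reach is approached as far as the arm can. A call with a gripper value outside its range is refused whole. The fingers move at their own pace and stop on an object; the grip force is fixed at half the most. Time passes only in rows, so rows that do not move let the fingers close. It gives the time, the measured TCP pose, the force and the opening at its end, in the units of the state.
- manip.state(): the state, without advancing time (a new reading comes with each control period).
- vision.grab_frame(name): name is "scene" or "side" or "wrist"; returns the picture (384x512x3 uint8, red, green, blue); there is no depth.
- vision.get_calibration(name): a dict with "camera_matrix" (3x3 intrinsics, pixels), "origin" and "orientation" of the camera in the world; the wrist camera has in their place "mount" (4x4, takes a point from camera to tool coordinates, whose origin is the TCP and whose axes are the tool frame's). Camera axes: x right, y up, looking along -z (the intrinsics and any distortion apply to the point x, -y, -z); pixel columns grow to the right and rows downward; lengths in m; the calibration is good to about 2 mm. A picture is of the moment at which its call begins: read the wrist's pose just before it. get_calibration takes no time and is no camera call.
- job.job_done(): hands the job in, once; it reports no verdict.
Trained networks look in the newest picture that a camera, given by its name, has taken for a name from the list of things; names that differ only in an ending like _2 or _b are one class to them, and where a whole thing is asked for, a point or a joint stands for the part that bears it (a point fixed in the world has none). Each returns a list of dicts, best first, with "score" (0 to 1); they miss things now and then, are a little off and sometimes report something else, mostly with a low value. They report only what shows in the picture. A call takes as long as a camera call. They do not tell look-alikes from the thing itself.
- vision.spot_in(camera, label): "extent" ([centre column, centre row, width, height] in pixels, round what is visible of it).
The state is a dict: "time": time; "joint_pos": joint angles; "joint_vel": joint speeds; "joint_efforts": joint torques, N m; "tool_pos": TCP position; "tool_rot": TCP orientation; "contact_force": force on the tool from outside, world axes, zero at the start; "ft_torque": the same for the moment, N m; "gripper_width": opening from 0.0 (shut) to 1.0 (fully open).
Only numpy, scipy, OpenCV 4.12 (cv2) and the standard library are available. Lean on these libraries where they do the work, as an engineer would, in place of code of your own. Each camera call takes 0.05 s, during which the arm holds its last target.

### The job

Pinch the bare upright spindle across its set-screw flat and turn it until the flat, felt under a fingertip, faces the same way as the little pointer ridge on the bearing block. Then fetch the loose collar, slip it level over the top of the spindle with its set-screw squarely over the flat and the whole collar beside the flat, and finish still holding it there, hanging from your fingers about midway along the flat, with the flat still at the pointer. Leave the wood sample, the objective, the dish and the screwdriver alone.

Things in the scene. Friction and masses are not known exactly. Their poses are not given: they have to be found in the camera images.
- bearing: Fixed dark steel bearing block 90 x 90 mm, 70 mm tall, foot 130 x 60 x 12 mm; origin at the centre of its underside, on the spindle's axis; only position and yaw vary. Aluminium boss (48 mm diameter, top at 78 mm) round the spindle; the pointer, an aluminium ridge 20 x 10 x 6 mm on the block's top, runs from the boss towards the block's own -x.
- spindle (a joint): Turn of the plain steel spindle in its bearing, rad, positive anticlockwise seen from above; 0 when the flat faces the pointer. Turns freely between -2.6 and 2.6 with light friction (about 0.06 N m) and stays where it is left. The spindle starts turned by 0.5 to 1.5.
- flat (a point): Set-screw flat on the steel spindle, 20 mm wide, 50 mm tall, up to the spindle's top; origin at the middle of the face, 120 mm above the bench. Its own -x points out of the face. The spindle is 26 mm in diameter, the flat 8 mm from its axis: 21 mm across the flat. Below the flat the spindle is fully round.
- spindle_top (a point): Centre of the spindle's top end, on its axis, 145 mm above the bench (the top 3 mm are chamfered by 1.5 mm).
- collar: Loose aluminium collar flat on the bench: outer diameter 48, bore 30, height 24 mm, 75 to 155 g; origin at the centre of its underside, z up. Set-screw along its own -x at 12 mm height: black thumb head 16 mm in diameter, ending 39 mm from the axis; inside, a 6 mm wide tip reaches to 10 mm from the axis, so it passes the spindle only with the screw over the flat (2 mm clearance).
- screw_tip (a point): Middle of the set-screw's inner tip, in the collar's frame 10 mm along -x and 12 mm up.
- sample: Bystander: dark wood sample block 70 x 55 x 40 mm, origin under its centre.
- objective: Bystander: upright black and white microscope objective, 56 mm diameter, 61 mm tall, origin under its centre.
- dish: Bystander: shallow white dish, 90 mm diameter, 16 mm tall, origin under its centre.
- driver: Bystander: screwdriver lying flat on the bench.
Mind the look-alikes: they are no part of the job. Of the things like the collar, leave any that is green, orange or purple; of the rest the smaller one is meant.

How it is judged:
On the way:
1. the fingers press on the flat while it faces the pointer (within 0.2 rad), the collar not yet on the spindle (value of joint spindle between -0.2 and 0.2 rad and contact force between the fingers and flat_face above 1 N and horizontal distance between collar and spindle_top above 0.06 m), for 0.2 s.
At the end, for the whole second after the job is handed in: Collar gripped (over 1 N), still, level (0.12 rad), on the spindle axis (5 mm), screw over the flat (5 mm, 0.26 rad), its tip 13 mm above to 15 mm below the flat's middle, not on the bearing, under 15 N on the flat; flat at the pointer within 0.25 rad (value of joint spindle between -0.25 and 0.25 rad and horizontal distance between collar and spindle_top below 0.005 m and x of screw_tip in the frame of flat between -0.008 and 0.002 m and y of screw_tip in the frame of flat between -0.005 and 0.005 m and z of screw_tip in the frame of flat between -0.015 and 0.013 m and angle between the x axis of collar and the x axis of flat, either way round below 0.26 rad and angle between collar's own z axis and vertical below 0.12 rad and contact force between the fingers and collar above 1 N and contact force between collar and bearing below 0.2 N and contact force between collar and flat_face below 15 N and linear speed of collar below 0.02 m/s); the arm keeps its last pose, push and grip.
It fails at once if a bystander is pushed more than 30 mm (distance of any of sample, objective, dish, driver from where it was at the start of the episode above 0.03 m).
It also fails if it takes over 61 s, if anything falls off the work surface, if the arm or the gripper's body presses on something with over 40 N, if the wrist force passes 120 N, or if a joint passes its speed limit or range.

## Working session

There is one attempt and no reset: what is moved stays moved. The work goes in short steps, Python scripts to look and compute and a tool call to move; the robot and the scene stay as the last step left them, time stands still between calls to the robot, and variables do not carry over. Pictures are saved under pics/ and viewed, and the job is handed in when it is done.

Besides the shell and the picture viewer there is one more tool, called after "Request:" as a command line: name --argument value ..., lists and objects as JSON in quotes. servo_tool: Moves the arm, as the interface text tells. Its arguments: {"type":"object","properties":{"twist":{"type":"array","items":{"type":"array","items":{"type":"number"}}},"xyz":{"type":"array","items":{"type":"array","items":{"type":"number"}}},"fingers":{"type":"array","items":{"type":"number"}}},"required":["twist","xyz","fingers"]}

```bash
ls; mkdir -p pics; python3 - <<'E'
from plant import manip, vision, job
import cv2
print(manip.state())
for c in ["scene","side","wrist"]:
    f=vision.grab_frame(c); cv2.imwrite(f"pics/{c}0.png",f[:,:,::-1]); print(c,vision.get_calibration(c))
    for l in ["bearing","spindle","flat","collar"]:
        print(l,[(r["score"],r["extent"]) for r in vision.spot_in(c,l)][:4])
print(manip.state()["time"])
E
```

```text
pics
{'time': 0.0, 'joint_pos': array([ 9.88978618e-01,  5.33778562e-02,  1.61431164e+00,  1.36120068e-05,
        1.47598689e+00, -1.18998110e-01]), 'joint_vel': array([ 0.00171585,  0.00147072, -0.00130972,  0.00155083, -0.00053911,
        0.00015135]), 'joint_efforts': array([-7.93762520e-04, -3.93711376e+01, -3.70161045e+01, -1.81597507e-04,
        7.47074577e-03, -1.56224921e-06]), 'tool_pos': array([0.27869382, 0.55872332, 0.23003946]), 'tool_rot': array([ 0.60067679, -0.37230254,  0.60201703,  0.37169033]), 'contact_force': array([-0.33379078, -0.21934755,  0.14887138]), 'ft_torque': array([-0.04882437, -0.00442437, -0.01572267]), 'gripper_width': 0.9964235384125344}
scene {'camera_matrix': array([[475.33953383,   0.        , 255.95332456],
       [  0.        , 475.33953383, 194.06702056],
       [  0.        ,   0.        ,   1.        ]]), 'origin': array([ 1.35240191, -0.4815512 ,  0.8654698 ]), 'orientation': array([0.78108627, 0.37778182, 0.20596887, 0.4525063 ])}
bearing [(0.78, [313.6, 191.8, 49.2, 59.9]), (0.38, [207.2, 228.6, 19.6, 16.4])]
spindle [(0.67, [316.2, 1
[... 680 characters left out ...]
3.6, 19.4, 18.7]), (0.67, [278.8, 352.2, 39.4, 63.5]), (0.65, [222.6, 252.8, 30.0, 30.3]), (0.6, [256.2, 210.4, 22.8, 25.1])]
wrist {'camera_matrix': array([[283.76132096,   0.        , 253.4528033 ],
       [  0.        , 283.76132096, 194.68738618],
       [  0.        ,   0.        ,   1.        ]]), 'mount': array([[-7.63472853e-04,  2.95174931e-01, -9.55442922e-01,
        -1.43874387e-01],
       [ 2.97339277e-04,  9.55443225e-01,  2.95174787e-01,
         7.63916791e-02],
       [ 9.99999664e-01, -5.87327709e-05, -8.17222065e-04,
        -3.59317719e-04],
       [ 0.00000000e+00,  0.00000000e+00,  0.00000000e+00,
         1.00000000e+00]])}
bearing []
spindle []
flat []
collar []
0.75
```

```bash
python3 - <<'E'
import cv2
s=cv2.imread("pics/scene0.png"); cv2.imwrite("pics/s1.png",cv2.resize(s[140:300,120:360],None,fx=3.3,fy=3.3,interpolation=cv2.INTER_CUBIC))
s=cv2.imread("pics/side0.png"); cv2.imwrite("pics/s2.png",cv2.resize(s[110:290,150:350],None,fx=3.3,fy=3.3,interpolation=cv2.INTER_CUBIC))
E
```

```text
(no output)
```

View pics/scene0.png

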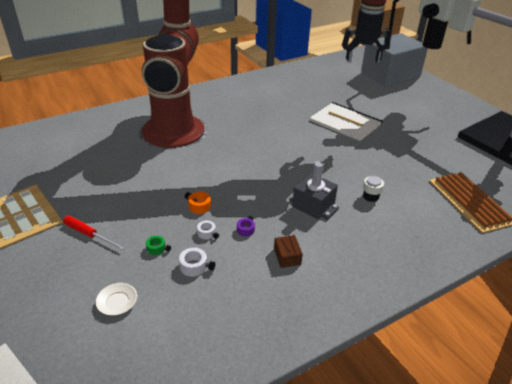

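View pics/side0.png

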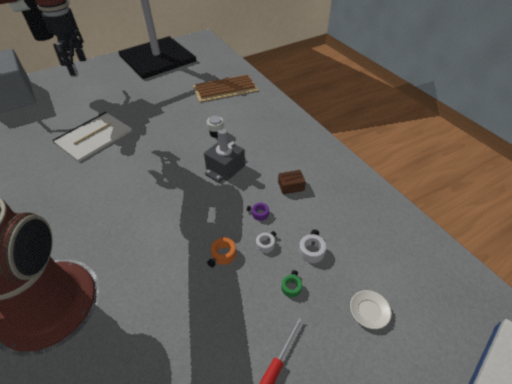

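```bash
true
```

```text
(no output)
```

The scene view shows the bearing at (315,192). The small silver collar is at (206,230) and a larger silver one at (193,262), with green, orange and purple decoys around them. In the side view the small collar is at (266,243).

View pics/s1.png

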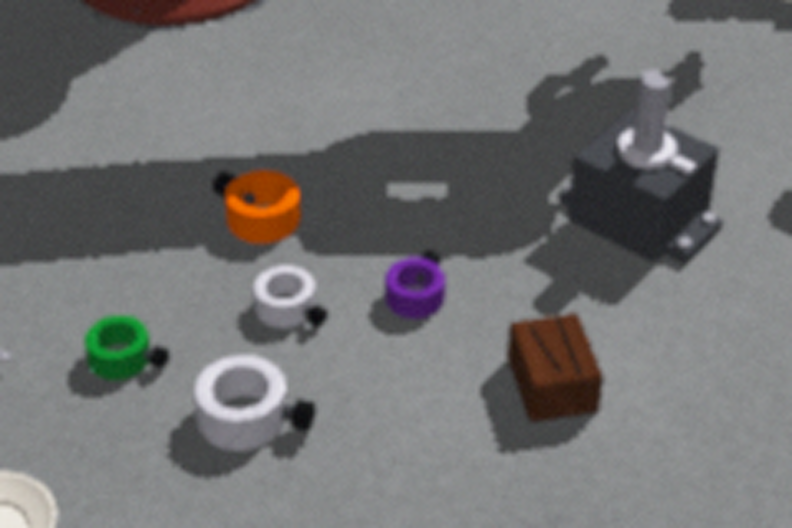

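View pics/s2.png

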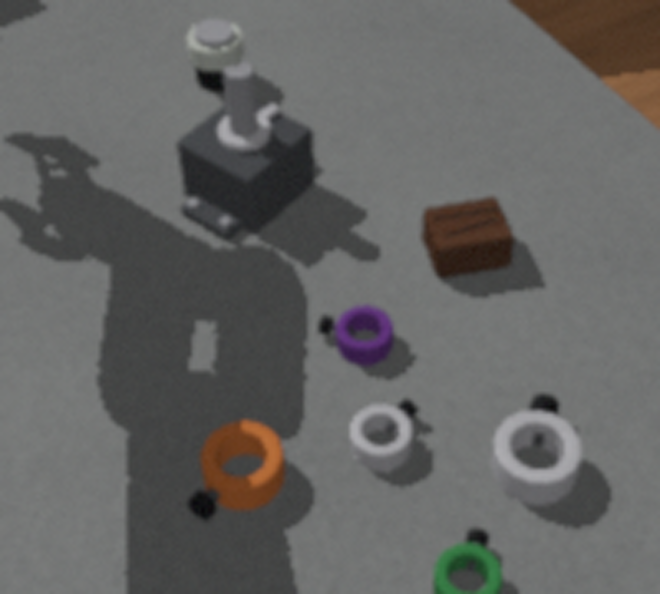

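```bash
cat > h.py <<'E'
import numpy as np
from plant import manip, vision, job
from scipy.spatial.transform import Rotation as R
def q2R(q): return R.from_quat([q[1],q[2],q[3],q[0]])
def cam(c,st=None):
    k=vision.get_calibration(c); K=k["camera_matrix"]
    if "mount" in k:
        st=st or manip.state(); M=k["mount"]; T=q2R(st["tool_rot"]).as_matrix()
        return K,T@M[:3,:3],T@M[:3,3]+st["tool_pos"]
    return K,q2R(k["orientation"]).as_matrix(),k["origin"]
def atz(c,uv,z,st=None):
    K,Rm,o=cam(c,st); p=np.linalg.inv(K)@np.array([uv[0],uv[1],1]); d=Rm@np.array([p[0],-p[1],-p[2]])
    return o+d*(z-o[2])/d[2]
def proj(c,P,st=None):
    K,Rm,o=cam(c,st); p=Rm.T@(np.asarray(P)-o); q=K@np.array([p[0],-p[1],-p[2]]); return q[:2]/q[2]
E
python3 - <<'E'
from h import *
np.set_printoptions(precision=4,suppress=True)
print(atz("scene",(318,163),.145),atz("side",(222,129),.145))
print("coll",atz("scene",(206,230),.012),atz("side",(265,243),.012))
E
```

```text
[0.5602 0.1888 0.145 ] [0.5653 0.1946 0.145 ]
coll [ 0.518  -0.1231  0.012 ] [ 0.5157 -0.1246  0.012 ]
```

```bash
python3 - <<'E'
from h import *
np.set_printoptions(precision=4,suppress=True)
print(q2R(manip.state()["tool_rot"]).as_matrix())
def cr(u,v): return (120+u/3.3,140+v/3.3)
def cs(u,v): return (150+u/3.3,110+v/3.3)
a=atz("scene",cr(648,150),.078);b=atz("scene",cr(688,163),.076);print(a,b,np.arctan2(*(b-a)[1::-1]))
a=atz("side",cs(242,132),.078);b=atz("side",cs(272,114),.076);print(a,b,np.arctan2(*(b-a)[1::-1]))
# block top corners
for p in [(571,155),(655,207),(718,152)]: print(atz("scene",cr(*p),.07))
for p in [(180,148),(246,182),(312,133),(230,105)]: print(atz("side",cs(*p),.07))
a=atz("scene",cr(285,285),.024);b=atz("scene",cr(316,316),.012);print(a,b,np.arctan2(*(b-a)[1::-1]))
a=atz("side",cs(382,428),.024);b=atz("side",cs(408,409),.012);print(a,b,np.arctan2(*(b-a)[1::-1]))
E
```

```text
[[ 0.     -0.8948  0.4465]
 [ 0.0001  0.4465  0.8948]
 [-1.      0.      0.0001]]
[0.5697 0.1849 0.078 ] [0.5975 0.2051 0.076 ] 0.6268023532188175
[0.558  0.1829 0.078 ] [0.5939 0.1932 0.076 ] 0.2795919410035944
[0.5364 0.132  0.07  ]
[0.6241 0.1532 0.07  ]
[0.592 0.241 0.07 ]
[0.5039 0.2007 0.07  ]
[0.5346 0.1306 0.07  ]
[0.6156 0.1574 0.07  ]
[0.5693 0.2314 0.07  ]
[ 0.5179 -0.1213  0.024 ] [ 0.5495 -0.1106  0.012 ] 0.32782265660986565
[ 0.5183 -0.1239  0.024 ] [ 0.5499 -0.112   0.012 ] 0.35870298189411165
```

Request:
servo_tool --twist '[[0,0,0],[0,0,0],[0,0,0],[0,0,0],[0,0,0],[0,0,0],[0,0,0],[0,0,0]]' --xyz '[[3.5,-4.6,0.3],[3.5,-4.6,0.3],[3.5,-4.6,0.3],[3.5,-4.6,0.3],[3.5,-4.6,0.2],[3.5,-4.6,0.2],[3.6,-4.6,0.2],[3.7,-4.7,0.2]]' --fingers '[1,1,1,1,1,1,1,1]'

```text
time: 1.75
tool_pos: [0.563, 0.1887, 0.2517]
tool_rot: [0.602, -0.372, 0.601, 0.372]
contact_force: [0.7, 0.7, -0.0]
gripper_width: 0.997
```

Request:
servo_tool --twist '[[0,0,0],[0,0,0]]' --xyz '[[0,0,0],[0,0,0]]' --fingers '[1,1]'

```text
time: 2.0
tool_pos: [0.5618, 0.1904, 0.2512]
tool_rot: [0.601, -0.372, 0.602, 0.372]
contact_force: [-0.1, -0.8, -0.4]
gripper_width: 1.001
```

```bash
cat > w.py <<'E'
from h import *
import cv2,sys,pickle
np.set_printoptions(precision=4,suppress=True)
st=manip.state(); f=vision.grab_frame("wrist"); n=sys.argv[1]
cv2.imwrite(f"pics/{n}.png",cv2.resize(f[:,:,::-1],None,fx=1.5,fy=1.5,interpolation=cv2.INTER_CUBIC))
cv2.imwrite(f"pics/{n}_raw.png",f[:,:,::-1])
pickle.dump(st,open(f"pics/{n}.pkl","wb"))
print(st["time"],st["tool_pos"],q2R(st["tool_rot"]).as_matrix()[:,2],st["contact_force"],st["gripper_width"])
E
python3 w.py w1
```

```text
2.0 [0.5618 0.1904 0.2512] [0.4469 0.8946 0.0001] [-0.0758 -0.8069 -0.4063] 1.000838043417339
```

View pics/w1.png

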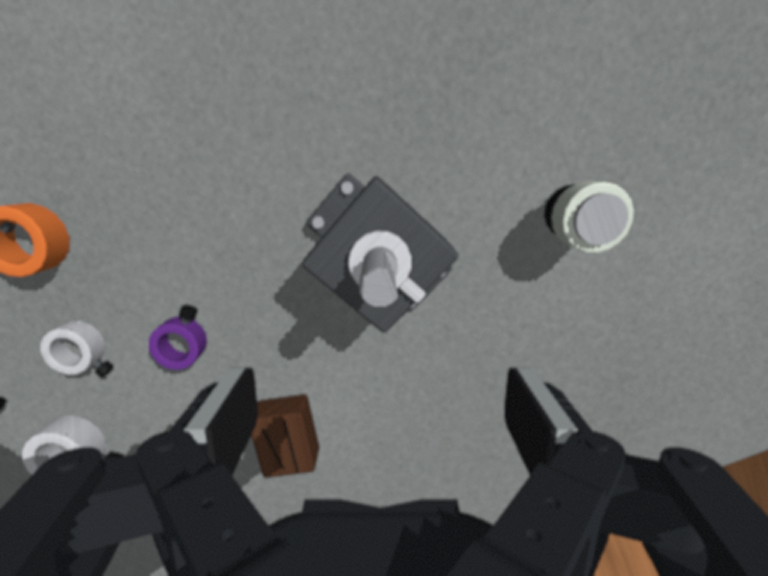

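The spindle top sits at (380,292) in the 1.5x picture, with the pointer running to (420,296). The small silver collar is at the left, at (72,348), with its screw at (104,369).

```bash
python3 - <<'E'
from h import *
import cv2,pickle
np.set_printoptions(precision=4,suppress=True)
st=pickle.load(open("pics/w1.pkl","rb"))
f=cv2.imread("pics/w1_raw.png"); c=f[110:230,190:320]
cv2.imwrite("pics/w1z.png",cv2.resize(c,None,fx=5,fy=5,interpolation=cv2.INTER_CUBIC))
w=lambda u,v,z: atz("wrist",(u/1.5,v/1.5),z,st)
print("top",w(381,293,.145))
cs=[w(377,177,.07),w(458,255,.07),w(385,331,.07),w(303,265,.07)]
print(np.array(cs),np.mean(cs,0))
for i in range(4):
    d=cs[(i+1)%4]-cs[i]; print(np.hypot(d[0],d[1]),np.arctan2(d[1],d[0]))
E
```

```text
top [0.5632 0.1901 0.145 ]
[[0.5026 0.2172 0.07  ]
 [0.5832 0.2473 0.07  ]
 [0.6149 0.1682 0.07  ]
 [0.5363 0.1354 0.07  ]] [0.5593 0.192  0.07  ]
0.08602169041263306 0.3575380940815032
0.08521077786006956 -1.1896754785798067
0.08519794598694279 -2.746626878073263
0.08842243161367064 1.9610551479070613
```

View pics/w1z.png

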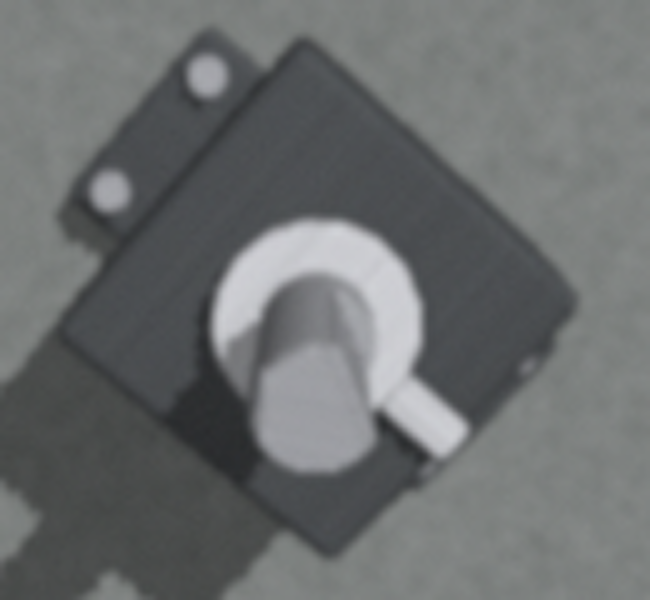

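```bash
python3 - <<'E'
from h import *
import pickle
np.set_printoptions(precision=4,suppress=True)
st=pickle.load(open("pics/w1.pkl","rb"))
w=lambda u,v,z: atz("wrist",(190+u/5-.4,110+v/5-.4),z,st)
a,b=w(342,343,.145),w(376,435,.145); d=(b-a); print(a,b,np.hypot(*d[:2]),np.arctan2(d[1],d[0])+np.pi/2)
a,b=w(405,390,.076),w(450,445,.076) 
p=[w(405,378,.076),w(468,430,.076),w(383,405,.076),w(440,458,.076)]
for i in (0,2): d=p[i+1]-p[i]; print("ptr",np.arctan2(d[1],d[0]),np.hypot(*d[:2]))
print(w(311,408,.145),w(316,320,.078))
for q in ("w1",):
  ww=lambda u,v,z: atz("wrist",(u/1.5,v/1.5),z,st)
  a,b=ww(67,349,.024),ww(105,370,.012); print("collar",a,b,np.arctan2(*(b-a)[1::-1]),np.hypot(*(b-a)[:2]))
E
```

```text
[0.5503 0.2006 0.145 ] [0.5688 0.1984 0.145 ] 0.018605192526616375 1.4570878678457078
ptr 0.4078385893262034 0.019701117126433774
ptr 0.3445916715507626 0.01893704910993557
[0.5588 0.19   0.145 ] [0.558  0.1913 0.078 ]
collar [ 0.5135 -0.1184  0.024 ] [ 0.5493 -0.1102  0.012 ] 0.22425391100827188 0.03674374394738007
```

Request:
servo_tool --twist '[[0,0,0.12],[0,0,0.12],[0,0,0.11],[0,0,0],[0,0,0]]' --xyz '[[-0.28,0.11,-4],[0,0,-4],[0,0,-4],[0,0,-3.1],[0,0,0]]' --fingers '[0.8,0.7,0.6,0.6,0.6]'

```text
time: 2.68
tool_pos: [0.556, 0.1923, 0.0971]
tool_rot: [0.525, -0.47, 0.529, 0.473]
contact_force: [-0.3, -0.4, 0.2]
gripper_width: 0.601
```

```bash
python3 w.py w2; python3 - <<'E'
from h import *
import cv2
print(manip.state()["joint_pos"])
for c in ("scene","side"):
    f=vision.grab_frame(c)[:,:,::-1]; u=proj(c,[.559,.1915,.12]).astype(int); z=f[u[1]-50:u[1]+50,u[0]-50:u[0]+50]
    cv2.imwrite(f"pics/{c}2.png",cv2.resize(z,None,fx=4,fy=4,interpolation=cv2.INTER_CUBIC))
a,b=[cv2.imread(f"pics/{c}2.png") for c in ("scene","side")]
cv2.imwrite("pics/both2.png",np.hstack([a,b]))
E
```

```text
2.675 [0.556  0.1923 0.0971] [ 0.1103  0.9939 -0.0019] [-0.2663 -0.3747  0.2405] 0.6014490831715811
[ 2.05974588e-01  8.84760211e-02  1.80404112e+00  1.49915884e-04
  1.25137139e+00 -1.25399751e+00]
```

View pics/w2.png

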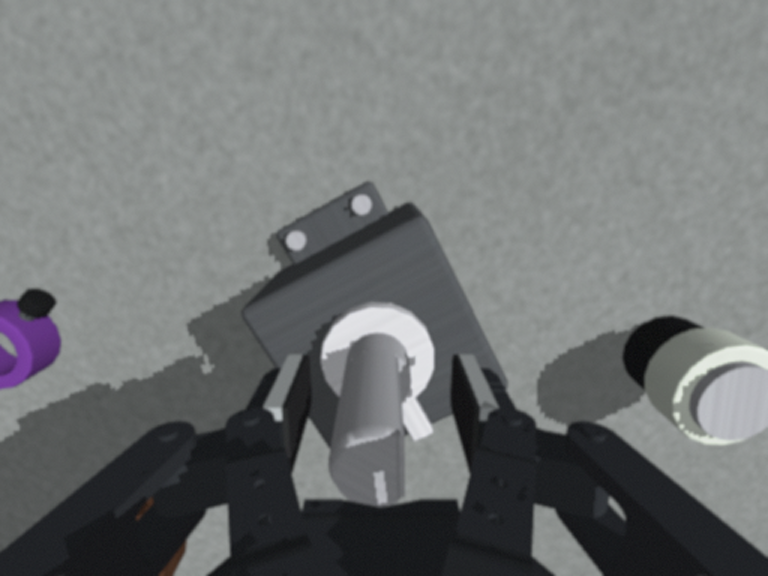

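View pics/both2.png

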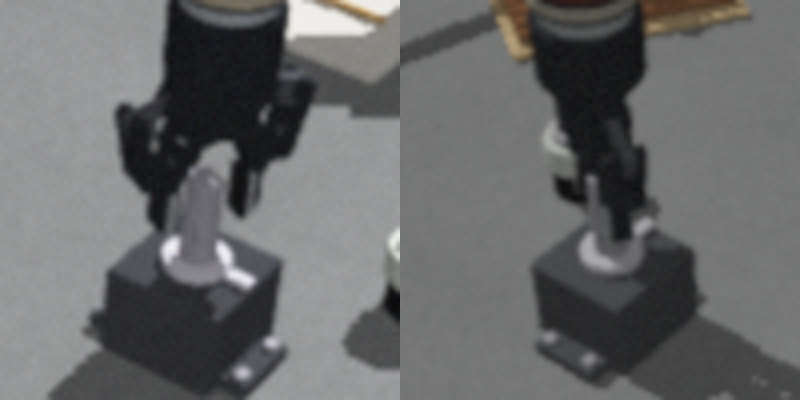

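Request:
servo_tool --twist '[[0,0,0],[0,0,0],[0,0,0]]' --xyz '[[0,0,0],[0,0,0],[0,0,0]]' --fingers '[0.4,0.38,0.38]'

```text
time: 3.2
tool_pos: [0.5596, 0.1913, 0.101]
tool_rot: [0.528, -0.471, 0.527, 0.471]
contact_force: [-0.1, 1.1, -0.3]
gripper_width: 0.379
```

```bash
python3 w.py w3
```

```text
3.2 [0.5596 0.1913 0.101 ] [0.1127 0.9936 0.0003] [-0.1273  1.0639 -0.3446] 0.37855587937006413
```

View pics/w3.png

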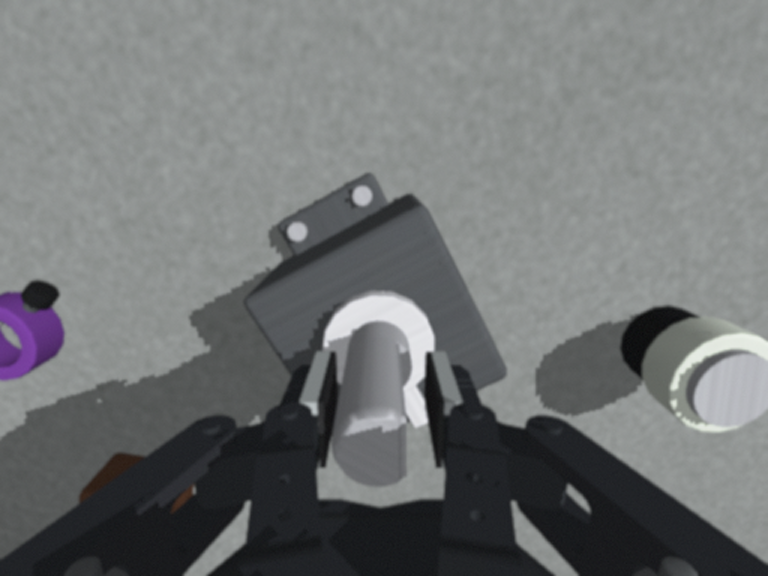

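Request:
servo_tool --twist '[[0,0,0],[0,0,0],[0,0,0],[0,0,0],[0,0,0]]' --xyz '[[-0.03,-0.26,0],[0,0,0],[0,0,0],[0,0,0],[0,0,0]]' --fingers '[0.38,0.3,0.2,0.1,0.1]'

```text
time: 3.88
tool_pos: [0.5588, 0.1882, 0.1004]
tool_rot: [0.527, -0.471, 0.528, 0.471]
contact_force: [-2.2, -4.8, 3.1]
gripper_width: 0.235
```

```bash
python3 w.py w4; python3 -c "
from h import *
print(manip.state()['ft_torque'])"
```

```text
3.875 [0.5588 0.1882 0.1004] [ 0.1125  0.9936 -0.0012] [-2.2366 -4.7824  3.0753] 0.23513192391013873
[-0.77096211  0.2961088   0.08369014]
```

View pics/w4.png

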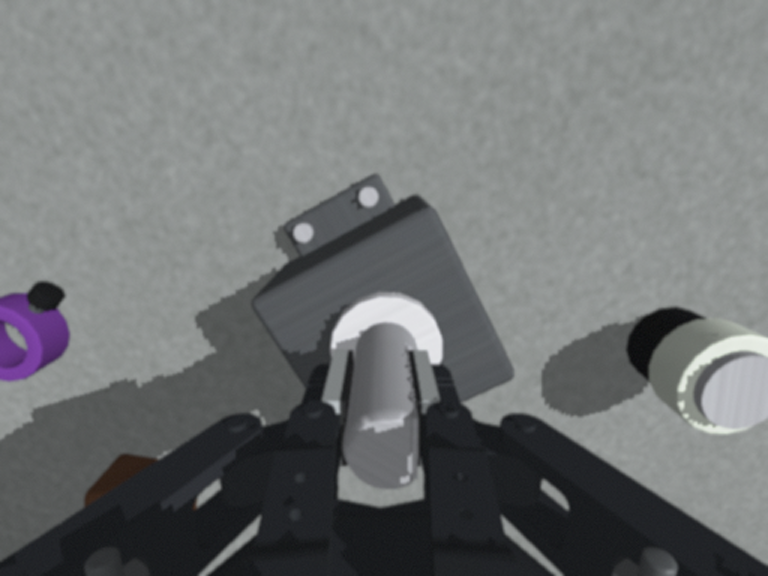

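Closed at 20 mm opening, so the pads are across the flat and not on the 26 mm round. Next I turn by about -1.08 rad.

Request:
servo_tool --twist '[[0,0,-0.135],[0,0,-0.135],[0,0,-0.135],[0,0,-0.135],[0,0,-0.135],[0,0,-0.135],[0,0,-0.135],[0,0,-0.135]]' --xyz '[[-0.03,0.01,0],[-0.03,0.01,0],[-0.03,0.01,0],[-0.03,0.02,0],[-0.02,0.03,0],[-0.02,0.03,0],[-0.02,0.03,0],[-0.02,0.03,0]]' --fingers '[0.1,0.1,0.1,0.1,0.1,0.1,0.1,0.1]'

```text
time: 4.92
tool_pos: [0.5577, 0.1907, 0.1004]
tool_rot: [0.696, -0.131, 0.694, 0.131]
contact_force: [3.6, -0.6, -0.7]
gripper_width: 0.231
```

Request:
servo_tool --twist '[[0,0,0],[0,0,0],[0,0,0]]' --xyz '[[0,0,0],[0,0,0],[0,0,0]]' --fingers '[0.1,0.1,0.1]'

```text
time: 5.3
tool_pos: [0.5577, 0.1907, 0.1004]
tool_rot: [0.695, -0.133, 0.694, 0.134]
contact_force: [4.7, -1.0, -2.2]
gripper_width: 0.235
```

```bash
python3 w.py w5; python3 -c "
from h import *
print(manip.state()['ft_torque'])"
```

```text
5.3 [0.5577 0.1907 0.1004] [0.9289 0.3704 0.0022] [ 4.6512 -0.9986 -2.2341] 0.23466681556278213
[-0.09090579 -0.40704735 -0.04181184]
```

View pics/w5.png

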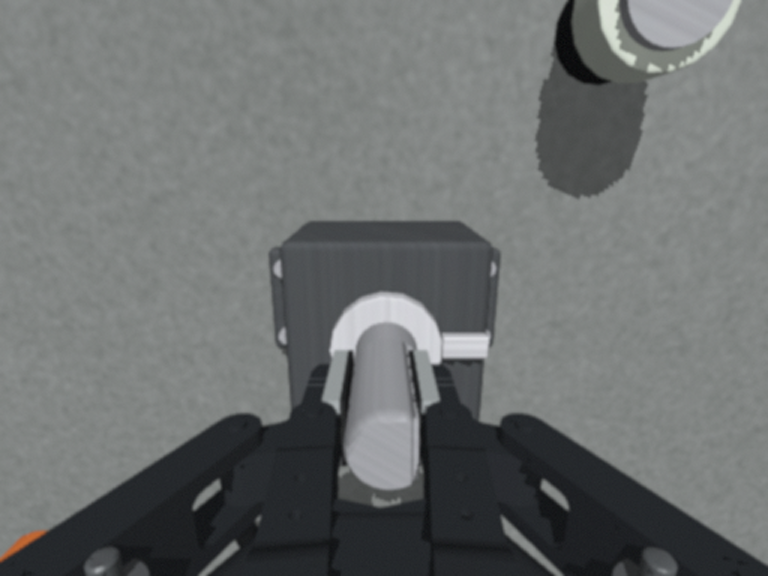

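The block's edges lie level in the wrist picture and the pointer runs straight right at (465,345). The flat faces right against the right pad, so it is at the pointer within about 0.02 rad. Now I let go and move over to the collar.

Request:
servo_tool --twist '[[0,0,0],[0,0,0],[0,0,0],[0,0,0],[0,0,0]]' --xyz '[[0,0,0],[0,0,0],[0,0,0],[0,0,5],[0,0,5]]' --fingers '[0.3,0.5,0.6,0.6,0.8]'

```text
time: 5.98
tool_pos: [0.5561, 0.1904, 0.2006]
tool_rot: [0.694, -0.133, 0.695, 0.133]
contact_force: [0.6, -0.2, 0.1]
gripper_width: 0.787
```

Request:
servo_tool --twist '[[0,0,-0.18],[0,0,-0.18],[0,0,-0.18],[0,0,-0.18],[0,0,-0.18],[0,0,-0.18],[0,0,-0.18],[0,0,-0.18]]' --xyz '[[-0.5,-3.9,0],[-0.5,-3.9,0],[-0.5,-3.9,0],[-0.5,-3.9,0],[-0.5,-3.9,0],[-0.6,-3.9,0],[-0.6,-3.9,0],[-0.6,-3.9,0]]' --fingers '[1,1,1,1,1,1,1,1]'

```text
time: 6.98
tool_pos: [0.5135, -0.1226, 0.2004]
tool_rot: [0.609, 0.36, 0.609, -0.36]
contact_force: [1.0, 0.2, -0.7]
gripper_width: 0.999
```

Request:
servo_tool --twist '[[0,0,-0.16],[0,0,0],[0,0,0]]' --xyz '[[0,0,0],[0,0,0],[0,0,0]]' --fingers '[1,1,1]'

```text
time: 7.35
tool_pos: [0.5139, -0.1212, 0.2003]
tool_rot: [0.58, 0.405, 0.58, -0.405]
contact_force: [0.1, -0.7, 0.2]
gripper_width: 1.002
```

```bash
python3 w.py w6; python3 - <<'E'
from h import *
import cv2
for l in ("collar","screw_tip"): print(l,[(r["score"],r["extent"]) for r in vision.spot_in("wrist",l)])
f=vision.grab_frame("side")[:,:,::-1]; u=proj("side",[.559,.1915,.12]).astype(int); z=f[u[1]-50:u[1]+50,u[0]-50:u[0]+50]
cv2.imwrite("pics/side3.png",cv2.resize(z,None,fx=5,fy=5,interpolation=cv2.INTER_CUBIC))
E
```

```text
7.35 [ 0.5139 -0.1212  0.2003] [ 0.3445 -0.9388 -0.0002] [ 0.1391 -0.7282  0.1819] 1.0024743174427693
collar [(0.96, [203.9, 246.1, 55.5, 61.1]), (0.93, [180.4, 107.3, 56.9, 46.3]), (0.88, [257.1, 166.0, 44.7, 55.6]), (0.81, [351.6, 113.0, 66.8, 82.3]), (0.56, [352.8, 214.2, 43.2, 49.9])]
screw_tip [(0.85, [184.2, 111.0, 60.4, 44.2]), (0.83, [202.6, 246.8, 54.3, 63.3]), (0.7, [256.9, 165.8, 40.1, 56.5]), (0.66, [350.6, 109.6, 63.1, 83.8]), (0.66, [353.7, 212.2, 43.6, 49.8])]
```

View pics/w6.png

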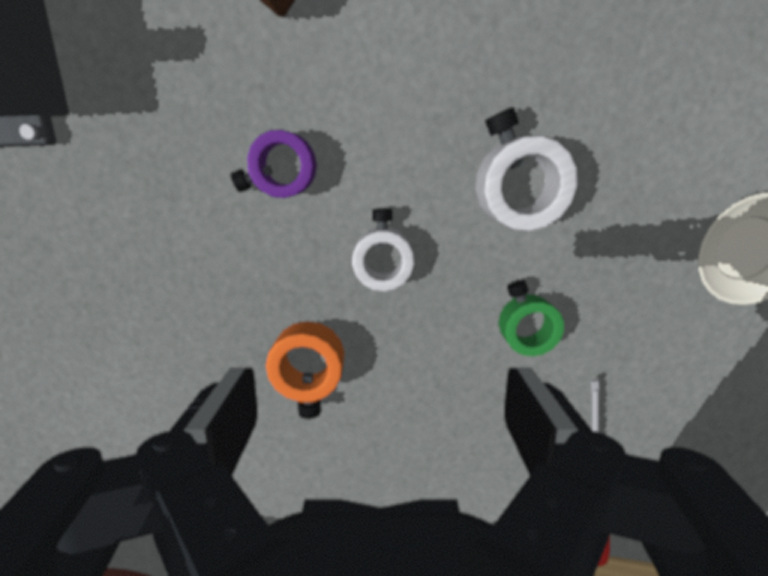

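View pics/side3.png

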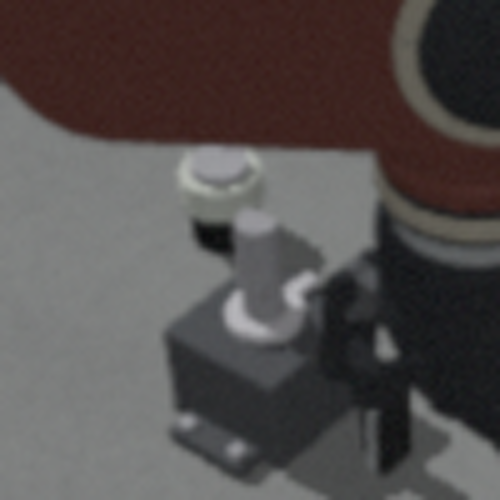

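```bash
python3 - <<'E'
from h import *
import pickle,cv2
np.set_printoptions(precision=4,suppress=True)
st=pickle.load(open("pics/w6.pkl","rb"))
f=cv2.imread("pics/w6_raw.png"); cv2.imwrite("pics/w6z.png",cv2.resize(f[125:205,215:295],None,fx=8,fy=8,interpolation=cv2.INTER_CUBIC))
w=lambda u,v,z: atz("wrist",(u/1.5,v/1.5),z,st)
a,b=w(382.5,261,.024),w(382,214,.012);print(a,b,np.arctan2(*(b-a)[1::-1]),np.hypot(*(b-a)[:2]))
c=w(352,261,.024);d=w(413.5,261,.024);print(np.hypot(*(c-d)[:2]))
E
```

```text
[ 0.5149 -0.122   0.024 ] [ 0.5471 -0.1097  0.012 ] 0.363329565422847 0.03441806096086966
0.04734419345677826
```

View pics/w6z.png

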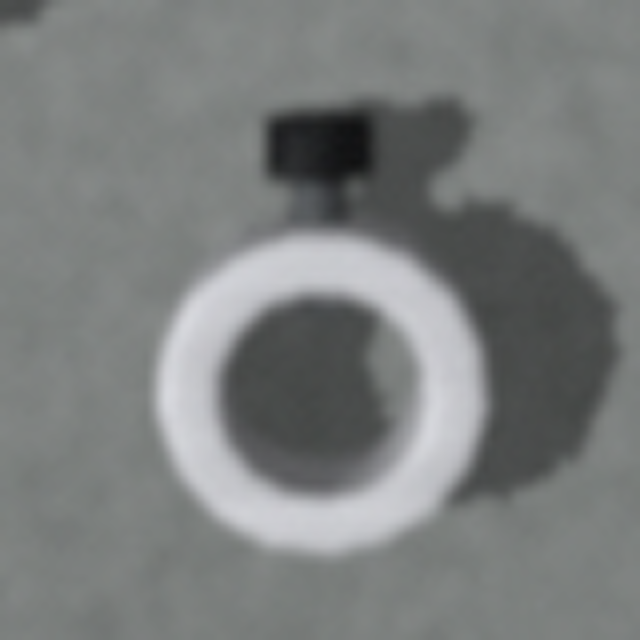

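Request:
servo_tool --twist '[[0,0,0],[0,0,0],[0,0,0],[0,0,0],[0,0,0],[0,0,0],[0,0,0]]' --xyz '[[0.1,-0.08,-4],[0,0,-4],[0,0,-4],[0,0,-3.5],[0,0,-2.5],[0,0,-1.2],[0,0,0]]' --fingers '[0.9,0.8,0.8,0.8,0.8,0.75,0.7]'

```text
time: 8.43
tool_pos: [0.5146, -0.122, 0.0078]
tool_rot: [0.579, 0.405, 0.58, -0.406]
contact_force: [-0.6, 0.3, -0.2]
gripper_width: 0.701
```

```bash
python3 w.py w7
```

```text
8.425 [ 0.5146 -0.122   0.0078] [ 0.3423 -0.9396 -0.0009] [-0.5565  0.2845 -0.2175] 0.7006116889719995
```

View pics/w7.png

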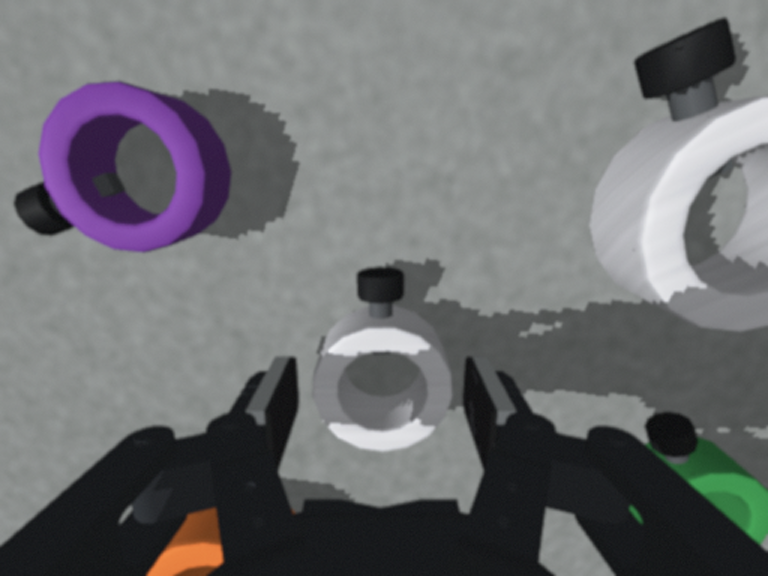

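Request:
servo_tool --twist '[[0,0,0],[0,0,0],[0,0,0],[0,0,0],[0,0,0]]' --xyz '[[0,0,-0.4],[0,0,0],[0,0,0],[0,0,0],[0,0,0]]' --fingers '[0.7,0.6,0.5,0.4,0.4]'

```text
time: 9.1
tool_pos: [0.5156, -0.1226, 0.0056]
tool_rot: [0.58, 0.406, 0.579, -0.405]
contact_force: [-1.7, 0.4, 6.4]
gripper_width: 0.539
```

```bash
python3 w.py w8
```

```text
9.1 [ 0.5156 -0.1226  0.0056] [ 0.3418 -0.9398  0.0007] [-1.6951  0.44    6.413 ] 0.5387657523585675
```

View pics/w8.png

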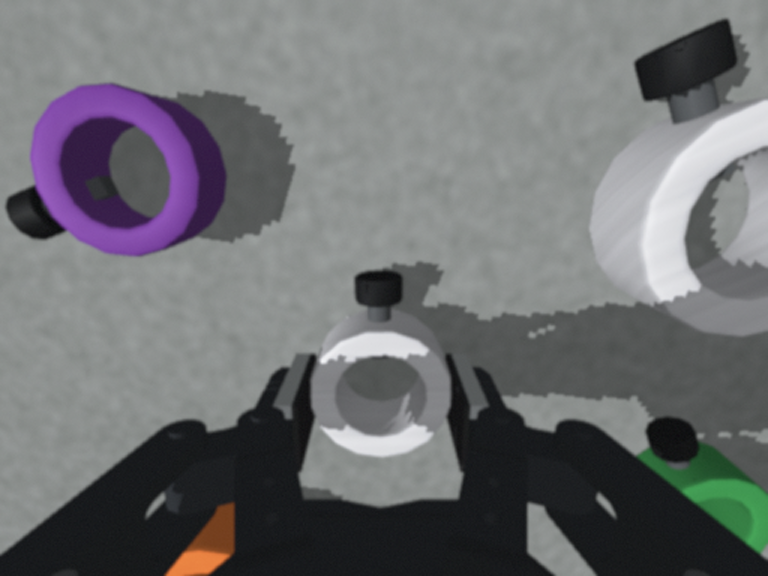

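Request:
servo_tool --twist '[[0,0,0],[0,0,0],[0,0,0],[0,0,0],[0,0,0],[0,0,0],[0,0,0]]' --xyz '[[0,0,1],[0,0,3],[0,0,5],[0,0,5],[0,0,4],[0,0,0],[0,0,0]]' --fingers '[0.4,0.4,0.4,0.4,0.4,0.4,0.4]'

```text
time: 10.02
tool_pos: [0.5141, -0.1221, 0.183]
tool_rot: [0.579, 0.405, 0.58, -0.406]
contact_force: [-0.0, -0.8, -2.3]
gripper_width: 0.539
```

```bash
python3 w.py w9; python3 - <<'E'
from h import *
import pickle,cv2
np.set_printoptions(precision=4,suppress=True)
for n,uv,zz in (("w8",(381,391),.024),):
    st=pickle.load(open(f"pics/{n}.pkl","rb"));T=q2R(st["tool_rot"]).as_matrix()
    print(T.T@(atz("wrist",(uv[0]/1.5,uv[1]/1.5),zz,st)-st["tool_pos"]))
f=cv2.imread("pics/w9_raw.png"); cv2.imwrite("pics/w9z.png",cv2.resize(f[160:330,180:330],None,fx=4,fy=4,interpolation=cv2.INTER_CUBIC))
E
```

```text
10.025 [ 0.5141 -0.1221  0.183 ] [ 0.3418 -0.9398 -0.0012] [-0.0214 -0.7838 -2.3034] 0.539465377379387
[-0.0184  0.0013 -0.0003]
```

View pics/w9z.png

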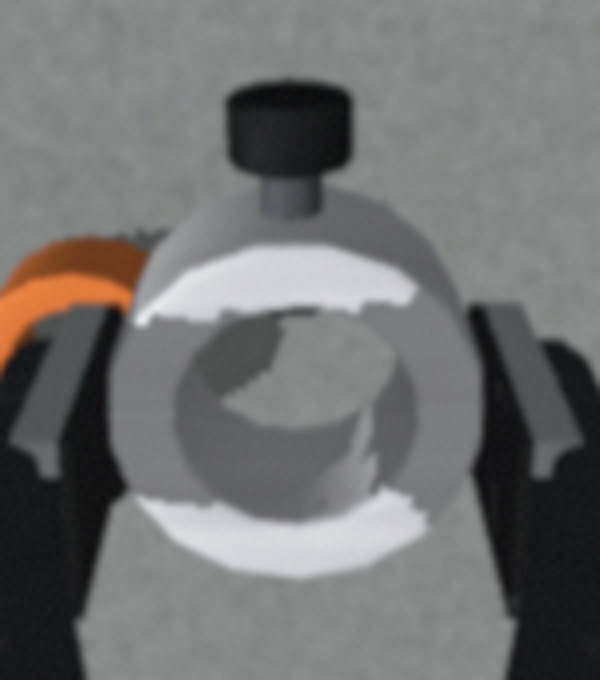

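```bash
cat > fit.py <<'E'
from h import *
import pickle
from scipy.optimize import least_squares
np.set_printoptions(precision=4,suppress=True)
k=vision.get_calibration("wrist");K=k["camera_matrix"];M=k["mount"]
def pj(P):
    p=(np.asarray(P)-M[:3,3])@M[:3,:3]; q=np.c_[p[:,0],-p[:,1],-p[:,2]]@K.T; return q[:,:2]/q[:,2:]
t=np.linspace(0,2*np.pi,181)
def model(v):
    h,cy,cz,yaw,pit=v  # tool: x down. collar up = -x ; screw along +y
    Rm=R.from_rotvec([yaw,0,0]).as_matrix()@R.from_rotvec([0,0,pit]).as_matrix()
    T=lambda P:(np.asarray(P)@Rm.T)+[h,cy,cz]   # local: x down from collar underside
    rim=pj(T(np.c_[-.024+0*t,.024*np.cos(t),.024*np.sin(t)]))
    ax=pj(T([[-.012,.035,0],[-.012,.027,0]]))
    bore=pj(T(np.c_[-.024+0*t,.015*np.cos(t),.015*np.sin(t)]))
    return np.r_[rim[:,0].min(),rim[:,0].max(),rim[:,1].min(),rim[:,1].max(),bore[:,0].min(),bore[:,0].max(),bore[:,1].max(),bore[:,1].min(),ax[:,0]]
u=lambda a:180+a/4-.375; w=lambda a:160+a/4-.375
ob=np.r_[u(108),u(482),w(243),w(578),u(174),u(416),w(522),w(312),u(289.5),u(292)]
r=least_squares(lambda v:(model(v)-ob),[.0056,.001,0,0,0]); print(r.x,r.fun)
E
python3 fit.py
```

```text
[ 0.0076 -0.0022 -0.0006 -0.0188 -0.006 ] [-0.4813  0.5045  0.1603  0.2349  0.7552 -0.737  -0.2906 -0.1071  0.1381
 -0.1827]
```

```bash
python3 - <<'E'
from h import *
import pickle
np.set_printoptions(precision=4,suppress=True)
A=np.array([.5605,.1905]);t=np.linspace(0,2*np.pi,181)
def show(n,r,z):
    st=pickle.load(open(f"pics/{n}.pkl","rb"))
    p=np.array([proj("wrist",[A[0]+r*np.cos(a),A[1]+r*np.sin(a),z],st) for a in t])*1.5
    print(n,r,z,p.min(0),p.max(0), "tool-frame axis offset",q2R(st["tool_rot"]).as_matrix().T@(np.r_[A,.12]-st["tool_pos"]))
for n in ("w1","w3","w4","w5"): show(n,.024,.078)
show("w1",.013,.145)
E
python3 - <<'E'
import cv2,numpy as np
a=[cv2.resize(cv2.imread(f"pics/{n}_raw.png")[170:290,200:310],None,fx=3.6,fy=3.6,interpolation=cv2.INTER_CUBIC) for n in ("w3","w5")]
cv2.imwrite("pics/cmp.png",np.hstack(a))
E
```

```text
w1 0.024 0.078 [348.9484 229.9057] [411.9115 291.4346] tool-frame axis offset [ 0.1312  0.0011 -0.0005]
w3 0.024 0.078 [323.4977 291.8937] [436.0547 395.3057] tool-frame axis offset [-0.019  -0.001  -0.0007]
w4 0.024 0.078 [330.9853 293.2187] [443.8024 396.8115] tool-frame axis offset [-0.0196 -0.0014  0.0024]
w5 0.024 0.078 [330.8857 292.9073] [443.7256 396.5388] tool-frame axis offset [-0.0196 -0.0013  0.0026]
w1 0.013 0.145 [359.1935 265.2953] [401.6767 306.0816] tool-frame axis offset [ 0.1312  0.0011 -0.0005]
```

View pics/cmp.png

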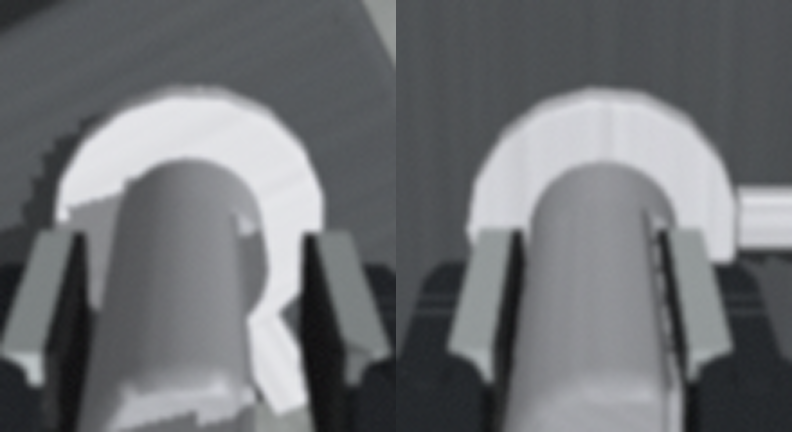

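```bash
cat >> fit.py <<'E'
for hh in (.0045,.0056,.007):
    r=least_squares(lambda v:(model(np.r_[hh,v[0],v[1],v[2],0])-ob),[.0,.00,0]); print(hh,r.x,r.fun)
    r=least_squares(lambda v:(model(np.r_[hh,v])-ob),[.0,.00,0,0]); print(hh,r.x,r.fun)
E
python3 fit.py
```

```text
[ 0.0076 -0.0022 -0.0006 -0.0188 -0.006 ] [-0.4813  0.5045  0.1603  0.2349  0.7552 -0.737  -0.2906 -0.1071  0.1381
 -0.1827]
0.0045 [-0.0003 -0.0006 -0.0182] [-1.6449  1.6644 -0.6443  1.1704  0.0305 -0.016   0.3964 -0.4993  0.1417
 -0.1801]
0.0045 [ 0.0004 -0.0006 -0.018   0.0331] [-1.649   1.6699  0.1026  0.1921  0.0375 -0.0164 -0.1559  0.0432  0.1376
 -0.1834]
0.0056 [-0.0009 -0.0006 -0.0183] [-1.2254  1.2407 -0.306   0.7687  0.2912 -0.2807  0.1119 -0.3234  0.1471
 -0.1766]
0.0056 [-0.0005 -0.0006 -0.0183  0.0193] [-1.2262  1.2478  0.1193  0.2109  0.2974 -0.2774 -0.2017 -0.0133  0.1378
 -0.1832]
0.007 [-0.0017 -0.0006 -0.0186] [-0.6958  0.7181  0.1171  0.2684  0.6229 -0.6048 -0.242  -0.1027  0.1386
 -0.1825]
0.007 [-0.0017 -0.0006 -0.0186  0.0014] [-0.6959  0.7187  0.1469  0.2293  0.6233 -0.6045 -0.2638 -0.0809  0.1379
 -0.1829]
```

Request:
servo_tool --twist '[[0,0,0.01],[0,0,0],[0,0,0],[0,0,0],[0,0,0],[0,0,0],[0,0,0],[0,0,0]]' --xyz '[[0.5,3,0],[0.7,4.5,0],[0.7,5,0],[0.7,5,0],[0.7,5,0],[0.6,4.5,0],[0.6,3,0],[0.2,1.26,0]]' --fingers '[0.4,0.4,0.4,0.4,0.4,0.4,0.4,0.4]'

```text
time: 11.08
tool_pos: [0.5607, 0.1914, 0.1816]
tool_rot: [0.581, 0.401, 0.583, -0.403]
contact_force: [-0.7, -1.2, -1.0]
gripper_width: 0.543
```

Request:
servo_tool --twist '[[0,0,0],[0,0,0],[0,0,0]]' --xyz '[[0,0,-1.0],[0,0,0],[0,0,0]]' --fingers '[0.4,0.4,0.4]'

```text
time: 11.45
tool_pos: [0.5617, 0.1891, 0.1738]
tool_rot: [0.581, 0.403, 0.581, -0.403]
contact_force: [-0.1, 0.9, -1.8]
gripper_width: 0.54
```

```bash
cat > look.py <<'E'
from h import *
import cv2,sys
n=sys.argv[1]; o=[]
for c in ("scene","side"):
    f=vision.grab_frame(c)[:,:,::-1]; u=proj(c,[.5605,.1905,.12]).astype(int); z=f[u[1]-40:u[1]+40,u[0]-40:u[0]+40]
    o.append(cv2.resize(z,None,fx=5,fy=5,interpolation=cv2.INTER_CUBIC))
cv2.imwrite(f"pics/b{n}.png",np.hstack(o))
E
python3 w.py w10; python3 look.py 10;  python3 - <<'E'
import cv2
f=cv2.imread("pics/w10_raw.png"); cv2.imwrite("pics/w10z.png",cv2.resize(f[160:310,180:330],None,fx=4,fy=4,interpolation=cv2.INTER_CUBIC))
E
```

```text
11.45 [0.5617 0.1891 0.1738] [ 0.3498 -0.9368  0.0001] [-0.0567  0.9009 -1.7631] 0.5400463257039317
```

View pics/w10z.png

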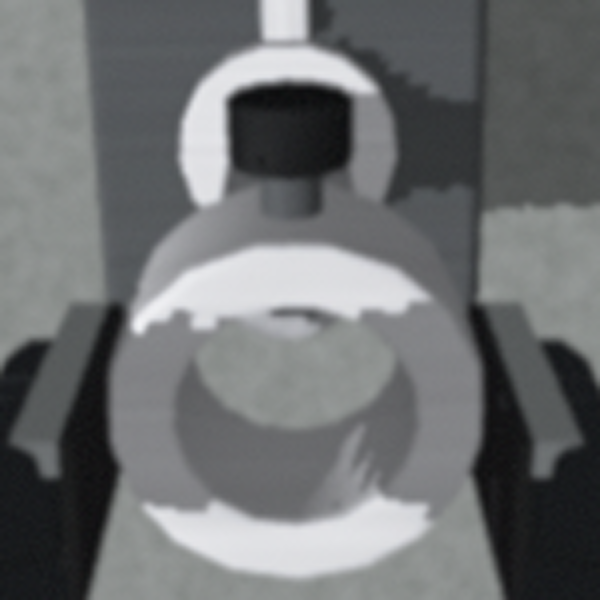

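View pics/b10.png

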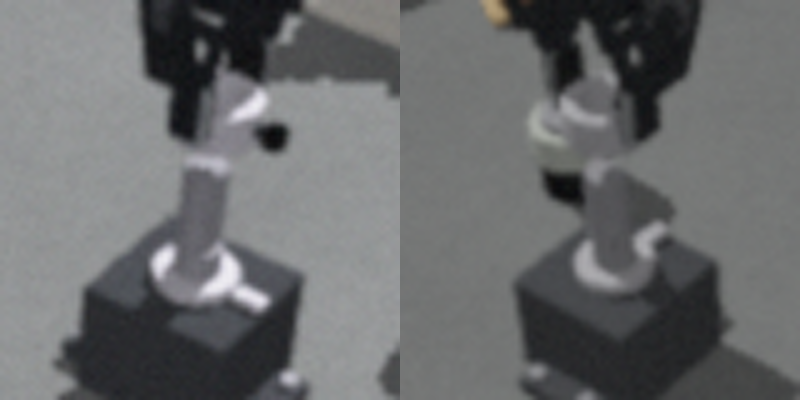

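```bash
cat > chk.py <<'E'
from h import *
import cv2,pickle,sys
np.set_printoptions(precision=1,suppress=True)
n=sys.argv[1]; A=np.array([.5605,.1905]);t=np.linspace(0,2*np.pi,73)
st=pickle.load(open(f"pics/w{n}.pkl","rb"))
f=cv2.imread(f"pics/b{n}.png")
T=q2R(st["tool_rot"]).as_matrix()
C=st["tool_pos"]-.0007*T[:,1]-.0003*T[:,2]; zb=st["tool_pos"][2]-.0056
for i,c in enumerate(("scene","side")):
    u0=proj(c,[.5605,.1905,.12]).astype(int)
    def dr(cen,r,z,col):
        p=np.array([(proj(c,[cen[0]+r*np.cos(a),cen[1]+r*np.sin(a),z])-u0+40+.4)*5 for a in t])+[400*i,0]
        cv2.polylines(f,[p.astype(int)],True,col,1)
    dr(A,.013,.145,(0,0,255));dr(A,.024,.078,(0,0,255))
    dr(C,.024,zb,(0,255,0));dr(C,.024,zb+.024,(0,255,0))
cv2.imwrite(f"pics/c{n}.png",f)
p=np.array([proj("wrist",[A[0]+.024*np.cos(a),A[1]+.024*np.sin(a),.078],st) for a in t]); print("boss raw",p.min(0),p.max(0))
d=A-C[:2]; print("axis minus collar mm, tool y,z:",1e3*d@T[:2,1],1e3*d@T[:2,2], "world",1e3*d)
E
python3 chk.py 10
```

```text
boss raw [225.1 169.2] [279.3 221. ]
axis minus collar mm, tool y,z: 0.031155308076974458 -1.4270152006508294 world [-0.5  1.3]
```

View pics/c10.png

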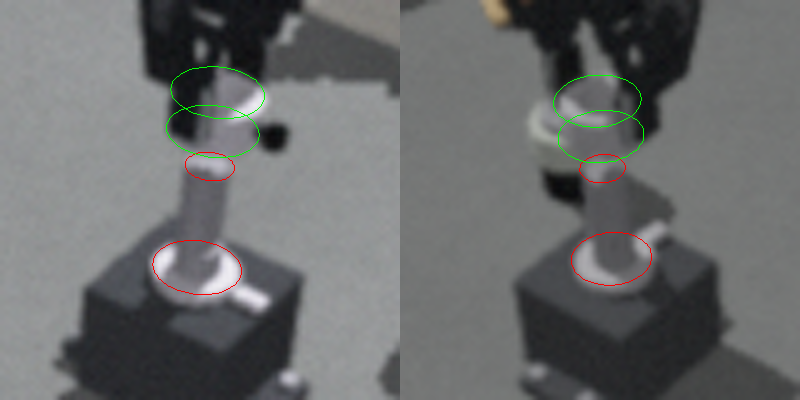

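Request:
servo_tool --twist '[[0,0,0],[0,0,0],[0,0,0],[0,0,0]]' --xyz '[[-0.08,0.12,-0.8],[0,0,-0.8],[0,0,0],[0,0,0]]' --fingers '[0.4,0.4,0.4,0.4]'

```text
time: 12.1
tool_pos: [0.5611, 0.1915, 0.1582]
tool_rot: [0.581, 0.403, 0.581, -0.403]
contact_force: [0.2, -0.6, -1.2]
gripper_width: 0.54
```

```bash
python3 w.py w11; python3 look.py 11;python3 chk.py 11;  python3 - <<'E'
import cv2
f=cv2.imread("pics/w11_raw.png"); cv2.imwrite("pics/w11z.png",cv2.resize(f[160:310,180:330],None,fx=4,fy=4,interpolation=cv2.INTER_CUBIC))
E
```

```text
12.1 [0.5611 0.1915 0.1582] [ 0.3512 -0.9363 -0.    ] [ 0.1887 -0.5514 -1.2028] 0.540233368590763
boss raw [226.2 173.6] [283.9 228.3]
axis minus collar mm, tool y,z: -0.1840636305148154 1.0146383836886823 world [ 0.2 -1. ]
```

View pics/w11z.png

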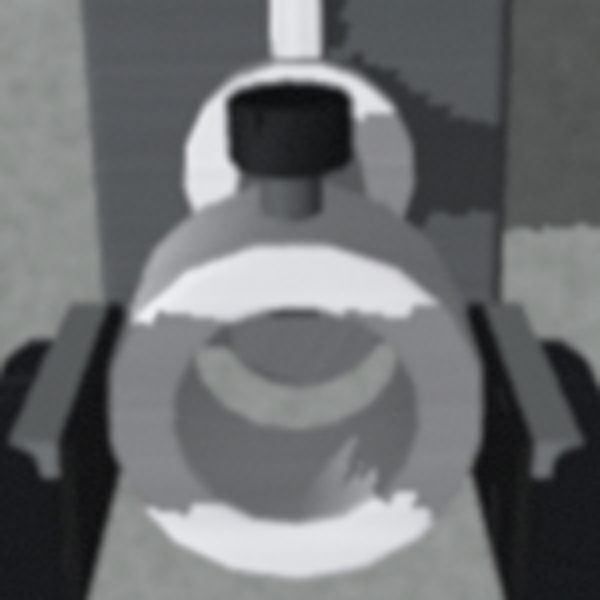

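View pics/b11.png

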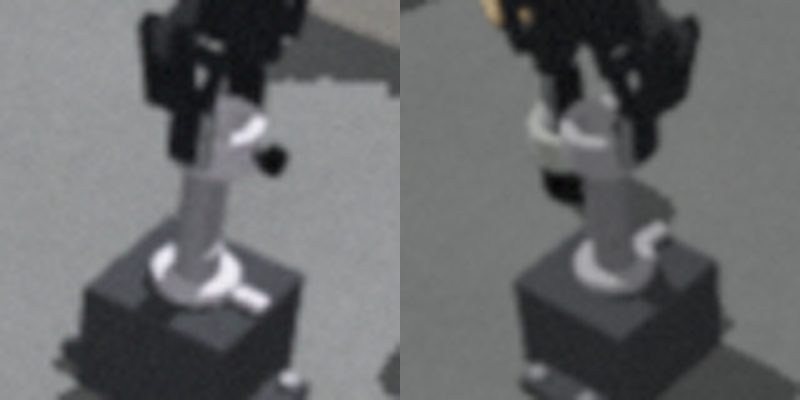

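```bash
python3 - <<'E'
from h import *
import pickle
st=pickle.load(open("pics/w11.pkl","rb"));T=q2R(st["tool_rot"]).as_matrix();ty,tz=T[:,1],T[:,2]
C=st["tool_pos"]-.0007*ty-.0003*tz; zb=.1582-.0056
def f(P): return ((proj("wrist",P,st)-[180,160]+.4)*4).round(1)
A=np.array([.5605,.1905,0])
for r,z in((.0115,.145),(.013,.142)): print("spindle -ty edge",f(A+[0,0,z]-r*ty))
e=np.array([0,0,1])
for cy in (-.002,-.0007,.001):
  C=st["tool_pos"]+cy*ty-.0003*tz;C[2]=0
  print(cy,"bore bottom -ty",f(C+zb*e-.015*ty),"top -ty",f(C+(zb+.024)*e-.015*ty),"top +ty",f(C+(zb+.024)*e+.015*ty), "rim -ty/+ty", f(C+(zb+.024)*e-.024*ty),f(C+(zb+.024)*e+.024*ty))
E
```

```text
spindle -ty edge [303.7 377.2]
spindle -ty edge [303.5 376.3]
-0.002 bore bottom -ty [297.2 429.9] top -ty [297.3 529.9] top +ty [297.5 319. ] rim -ty/+ty [297.3 588.3] [297.6 250.4]
-0.0007 bore bottom -ty [297.2 422.3] top -ty [297.3 521.3] top +ty [297.5 309.3] rim -ty/+ty [297.3 580. ] [297.6 240.3]
0.001 bore bottom -ty [297.2 412.2] top -ty [297.3 510. ] top +ty [297.5 296.5] rim -ty/+ty [297.3 569.1] [297.6 226.9]
```

Request:
servo_tool --twist '[[0,0,0],[0,0,0],[0,0,0],[0,0,0],[0,0,0]]' --xyz '[[-0.06,-0.06,0],[0,0,-0.5],[0,0,-0.5],[0,0,0],[0,0,0]]' --fingers '[0.4,0.4,0.4,0.4,0.4]'

```text
time: 12.88
tool_pos: [0.5605, 0.1908, 0.1482]
tool_rot: [0.581, 0.403, 0.581, -0.403]
contact_force: [0.9, 1.1, -0.8]
gripper_width: 0.538
```

```bash
python3 w.py w12; python3 - <<'E'
import cv2
f=cv2.imread("pics/w12_raw.png"); cv2.imwrite("pics/w12z.png",cv2.resize(f[160:310,180:330],None,fx=4,fy=4,interpolation=cv2.INTER_CUBIC))
E
```

```text
12.875 [0.5605 0.1908 0.1482] [ 0.3512 -0.9363 -0.    ] [ 0.893   1.1095 -0.7712] 0.5384623530317816
```

View pics/w12z.png

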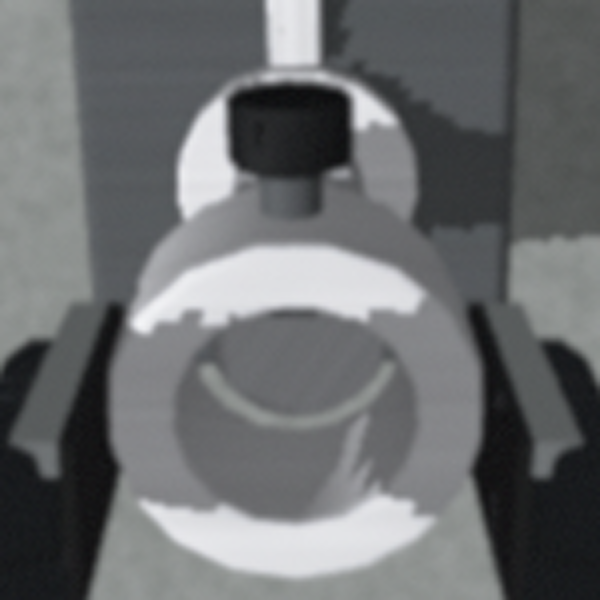

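The spindle top shows centred in the bore at (297,350), with an even gap all round and no contact force. I go on down gently.

Request:
servo_tool --twist '[[0,0,0],[0,0,0],[0,0,0],[0,0,0],[0,0,0]]' --xyz '[[0,0,-0.4],[0,0,-0.4],[0,0,-0.4],[0,0,0],[0,0,0]]' --fingers '[0.4,0.4,0.4,0.4,0.4]'

```text
time: 13.55
tool_pos: [0.5606, 0.1908, 0.1364]
tool_rot: [0.581, 0.403, 0.581, -0.403]
contact_force: [-0.5, -0.6, -2.2]
gripper_width: 0.544
```

```bash
python3 w.py w13; python3 - <<'E'
import cv2
f=cv2.imread("pics/w13_raw.png"); cv2.imwrite("pics/w13z.png",cv2.resize(f[160:310,180:330],None,fx=4,fy=4,interpolation=cv2.INTER_CUBIC))
E
```

```text
13.55 [0.5606 0.1908 0.1364] [ 0.3511 -0.9363 -0.    ] [-0.5054 -0.6439 -2.1977] 0.5443990599433721
```

View pics/w13z.png

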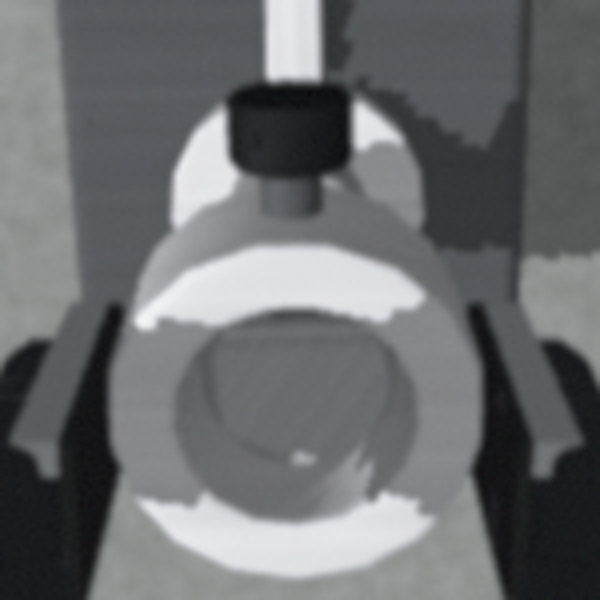

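Request:
servo_tool --twist '[[0,0,0],[0,0,0],[0,0,0],[0,0,0],[0,0,0],[0,0,0],[0,0,0],[0,0,0]]' --xyz '[[0,0,-0.4],[0,0,-0.4],[0,0,-0.4],[0,0,-0.4],[0,0,-0.4],[0,0,-0.3],[0,0,0],[0,0,0]]' --fingers '[0.4,0.4,0.4,0.4,0.4,0.4,0.4,0.4]'

```text
time: 14.6
tool_pos: [0.5606, 0.1909, 0.1135]
tool_rot: [0.581, 0.403, 0.581, -0.403]
contact_force: [-0.7, 0.5, -0.9]
gripper_width: 0.538
```

```bash
python3 w.py w14;python3 look.py 14; python3 chk.py 14; python3 - <<'E'
import cv2
f=cv2.imread("pics/w14_raw.png"); cv2.imwrite("pics/w14z.png",cv2.resize(f[150:310,180:330],None,fx=3.75,fy=3.75,interpolation=cv2.INTER_CUBIC))
E
```

```text
14.6 [0.5606 0.1909 0.1135] [ 0.3511 -0.9363  0.    ] [-0.6851  0.4736 -0.899 ] 0.5380028804580839
boss raw [219.5 187.9] [290.  253.3]
axis minus collar mm, tool y,z: 0.43483889465123254 0.6089886692996275 world [ 0.6 -0.4]
```

View pics/w14z.png

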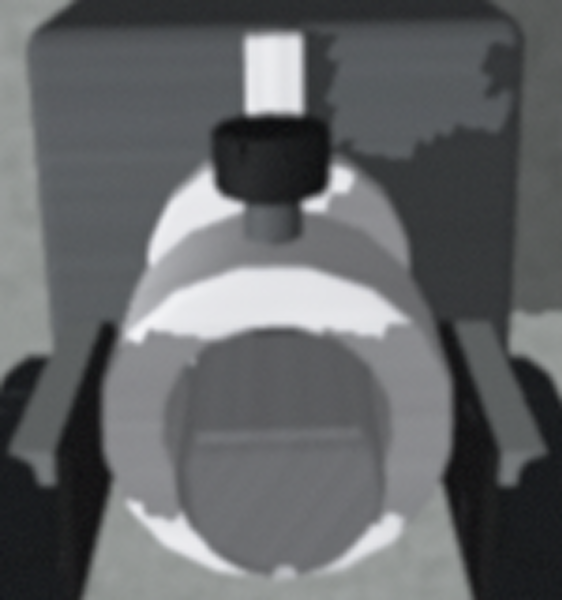

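View pics/c14.png

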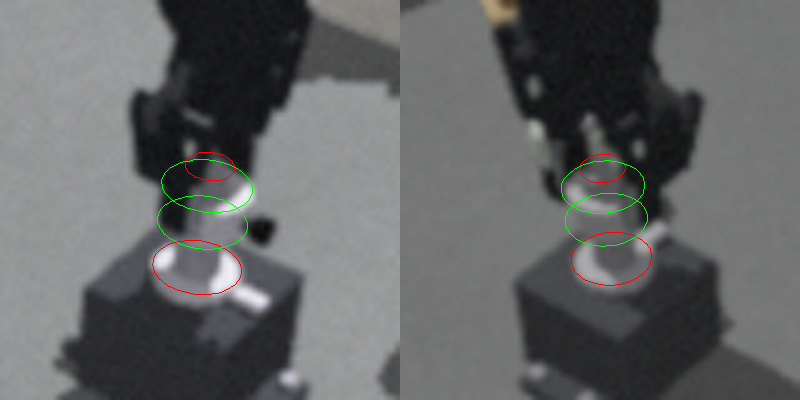

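```bash
python3 - <<'E'
from h import *
print(job.job_done()); s=manip.state(); print(s["time"],s["contact_force"],s["gripper_width"],s["tool_pos"])
E
```

```text
the job is handed in; nothing more can be done
None
the job is handed in; nothing more can be done
```

The job is handed in after about 15 s of the allowed 61 s. The collar hangs from the fingers beside the flat, and the flat is at the pointer. I got no verdict back, and I could not read the state after handing in, so the checks below date from just before.

- **Spindle:** I pinched it across the flat; the jaws stopped at about 20 mm, which fits 21 mm across the flat and not the 26 mm round. I then turned it about 1.08 rad clockwise. The wrist picture showed the flat squarely at the pointer.
- **Collar:** I picked up the smaller silver collar and lowered it over the spindle with no contact force above about 2 N.
- **Last checks:**
  - The force on the tool was about 1 N, and the grip was still closed on the collar at about 46 mm (0.54).
  - The tool was level to within about 0.002 rad. An earlier picture fit gave the collar's own tilt in the grip as about 0.02 rad or less.
  - The screw was within about 0.05 rad of the flat's direction, and the screw tip was about 118 to 120 mm above the bench.
- **Disagreements:** The axis found by pinching and the one seen in the wrist pictures differed by up to about 1.5 mm. My calculation from the pinch axis had the collar off by up to about 0.7 mm at the end, though it looked centred in the pictures. The collar's height in the fingers is known only to about 2 mm. All of these are inside the limits.
- **Bystanders:** None of the moves went near the wood sample, objective, dish or screwdriver.

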